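# Hang the fresh sight glass on the curing rail

## Robot

A 6-joint arm with a two-finger parallel gripper is mounted at the origin on a cart in front of the work surface, level with it; the furniture and walls round the work are solid. World frame = base frame: x ahead of the robot, y to its left, z up, the work surface at z = 0. Lengths are in m, angles in rad, forces in N, time in s.
With the tool pointing down it reaches from about 0.425 to 0.95 m from the base axis. Payload 14.7 kg.
Tool frame: the origin (TCP) lies midway between the tips of the shut fingers; the grasp point (between the pads) lies grasp_offset behind it (grasp_offset is the distance from the TCP to the grasp point, in m); z points along the fingers, y is the line along which they close (so a half turn about z gives the same grasp; the last joint's range is limited). The gripper opens to 85 mm and grips with 20 to 120 N. Pads are 22 mm wide; open, the fingers measure 114 mm over their backs; the gripper's body (76 mm by 85 mm) begins 54 mm behind the grasp point. The pads swing forward as they close: fully open they stand 13 mm farther back than shut.
Start: joints at [-1.387, 0.48, 1.596, -0, 1.065, -0.047], TCP at [0.149, -0.633, 0.231] pointing down, gripper open.
Joint ranges: [-2.75, 2.75], [-0.82, 2.05], [0.23, 2.67], [-1.56, 4.7], [0.09, 2.69], [-2.92, 2.92]. Speed limits (rad/s): [1.89, 1.89, 2.39, 3.01, 3.01, 3.01].

## Interface

Orientations are given as [roll, pitch, yaw] about the fixed x, y, z axes, in that order (R = Rz(yaw) Ry(pitch) Rx(roll)).
In Python, from rig import * gives the robot as it stands.
- The arm moves only by the shell command python3 -m handwheel 'ROWS'. ROWS is a JSON object of lists of equal length, an entry for each row: "claw": the finger opening in mm, from 0 to 85.4; "slide": the shift along the tool's x, y, z in mm, a list of three; "twist": the turn about the tool's z in rad. A call has 1 to 10 rows; each row is the pose to reach, as a shift and turn from the pose commanded when the call began, along the tool's axes at that moment; what a row does not reach only later rows make up. A row lasts 1/12 s, in which the tool goes at most 41.7 mm and 7.16 degrees, less where a joint would pass 70% of its speed; a pose out of reach is approached as far as the arm can. A call with a gripper value outside its range is refused whole. The fingers move at their own pace and stop on an object; the grip force is fixed at half the most. Time passes only in rows, so rows that repeat a pose let the fingers close. It gives the time, the measured TCP pose, the force, the opening and the grip force at its end, in the units of the state.
- sense(): the state, without advancing time (a new reading comes with each control period).
- camera(name): name is "scene" or "side" or "wrist"; returns (picture, depth): 420x560x3 uint8, red, green, blue; 420x560 float32, m along the optical axis (not along the pixel's ray), 0 where there is no reading.
- get_calibration(name): a dict with "camera_matrix" (3x3 intrinsics, pixels), "rvec" (rotation vector, rad) and "tvec" (3), from world to camera coordinates, as OpenCV has them. Camera axes: x right, y down, z forward; pixel columns grow to the right and rows downward; lengths in m; the calibration is good to about 2 mm. The wrist camera is an equidistant fisheye: a pixel r from the principal point sees the ray r / f radians off the axis. A picture is of the moment at which its call begins: read the wrist's pose just before it. get_calibration takes no time and is no camera call; for the wrist camera it gives the pose at the moment of the call.
- hand_in(): hands the job in; it is judged then, once.
The state is a dict: "time": time; "qpos": joint angles; "qvel": joint speeds; "joint_torque": joint torques, N m; "tcp_pos": TCP position; "tcp_rot": TCP orientation; "ft_force": force on the tool from outside, world axes, zero at the start; "moment": the same for the moment, N m; "grip_width": finger opening in m; "gripper_force": force on a finger pad.
Only numpy, scipy, OpenCV 4.12 (cv2) and the standard library are available. Lean on these libraries where they do the work, as an engineer would, in place of code of your own. Each camera call takes 0.05 s, during which the arm holds its last target. There are 200 camera calls.

## Task

The sight glass has just been bonded and is fragile: squeeze it with no more than 40 N, never press or knock it against the rack with more than 60 N, and keep it upright. Pick it up and lower its hook gently over the round rail at either open end of the curing rack, then slide it along the rail under the blue keeper plate until its hook is centred on the green clip. Leave it hanging there, and do not disturb the bottle, the tin or the tape.

Things in the scene. Friction and masses are not known exactly. Their poses are not given: they have to be found in the camera images.
- sight_glass: Sight glass standing upright on the bench, 132 mm tall, 0.28 kg: aluminium foot 44 x 48 x 10 mm, green glass tube 34 mm in diameter from 10 to 122 mm high, orange cap on top, hook bracket on its back. Origin: centre of the foot's underside; z up, x from the tube's axis towards the hook. Fragile: at most 40 N of squeeze (each finger) and 60 N against the rack; tilt under 20 degrees.
- hook (a point): On sight_glass: middle of the underside of the hook's arm, at (34, 0, 100) mm; comes to lie on top of the rail. Aluminium hook, 20 mm wide (y), mouth open downward and 24 mm wide (x), from the spine (x = 18 to 22 mm) to the rear leg (x = 46 to 50 mm, its end 76 mm above the foot's underside); the arm is 4 mm thick.
- grip (a point): On sight_glass: on the tube's axis 100 mm above the foot's underside, the middle of the place to hold it; the fingers close along the sight glass's y.
- rack: Fixed curing rack, 310 mm long (y), 80 mm deep (x), with blue posts at y = +145 and -145 mm. Origin: on the bench under the rail; y along the rail, x away from the robot. The sight glass hangs in front (-x), its hook pointing to +x, its foot leaning on an aluminium rest bar, 12 x 12 mm, front face at x = -8 mm, centre 68 mm high.
- rail_mid (a point): The middle of the axis of the rack's round steel rail: 12 mm in diameter, along y, 150 mm above the bench (top 156 mm), 278 mm free between the posts.
- keeper (a point): On rack: middle of the underside of the blue keeper plate, 170 mm high; plate 5 mm thick, y = -60 to +60 mm, x = +2 to +42 mm. It covers the middle of the rail, so the hook can be put on only at the two open ends (y about +100 or -100 mm) and slid in with its arm under the plate.
- clip: Green plastic clip, 30 x 16 x 4 mm, fixed on top of the keeper plate; origin straight above the rail's axis at the middle of the clip's width; the hook is to be centred on it along the rail.
- sealant: Bystander: red sealant bottle, 118 mm tall, standing on the bench; origin under its base.
- paste_tin: Bystander: yellow and black tin, 70 mm in diameter, 55 mm tall, on the bench; origin under its base.
- tape_roll: Bystander: roll of blue tape, 68 mm in diameter, 19 mm tall, lying on the bench; origin under its middle.

How it is judged:
On the way, in this order (a step that is already met when the one before it is completed fails the run):
1. the sight glass is hooked over the rail at an open end, clear of the keeper plate (z of hook in the frame of rack between 0.15 and 0.166 m and x of hook in the frame of rack between -0.014 and 0.014 m and (y of hook in the frame of rack above 0.068 m or y of hook in the frame of rack below -0.068 m)), for 0.2 s.
2. it has been slid along the rail to the green clip (y of hook in the frame of clip between -0.01 and 0.01 m and z of hook in the frame of rack between 0.15 and 0.17 m), for 0.2 s.
At the end, for the whole second after the job is handed in: The sight glass hangs still by its hook on the rail, leaning on the rest bar (under 14 degrees from upright), with the middle of the hook within 10 mm of the middle of the green clip along the rail (y of hook in the frame of clip between -0.01 and 0.01 m and z of hook in the frame of rack between 0.15 and 0.162 m and x of hook in the frame of rack between -0.014 and 0.014 m and angle between sight_glass's own z axis and vertical below 0.25 rad and contact force between sight_glass and rack above 0.5 N and linear speed of sight_glass below 0.03 m/s); the robot touches nothing.
It fails at once if the fingers squeeze the sight glass with clearly more than 40 N each (over 90 N on both fingers together) (contact force between the fingers and sight_glass above 90 N).
It fails at once if the sight glass is pressed or knocked against the rack with more than 60 N (contact force between sight_glass and rack above 60 N).
It fails at once if the sight glass is tipped more than 25 degrees (angle between sight_glass's own z axis and vertical above 0.44 rad).
It fails at once if a bystander (bottle, tin, tape) is moved more than 30 mm (distance of any of sealant, paste_tin, tape_roll from where it was at the start of the episode above 0.03 m).
It also fails if it takes over 45 s, if anything falls off the work surface, if the arm or the gripper's body presses on something with over 40 N, if the wrist force passes 120 N, or if a joint passes its speed limit or range.

## Working session

There is one attempt and no reset: what is moved stays moved. The work goes in short steps, Python scripts to look and compute and a shell command to move; the robot and the scene stay as the last step left them, time stands still between calls to the robot, and variables do not carry over. Pictures are saved under pics/ and viewed, at most 10 in all, crops included, and the job is handed in when it is done.

```bash
mkdir -p pics; cat > h.py <<'E'
from rig import *
import numpy as np, cv2
def cal(n):
    c=get_calibration(n); R=cv2.Rodrigues(np.array(c["rvec"],float))[0]
    return np.array(c["camera_matrix"],float),R,np.array(c["tvec"],float).ravel()
def cloud(n,d):
    K,R,t=cal(n); v,u=np.mgrid[:d.shape[0],:d.shape[1]]
    p=np.stack([(u-K[0,2])/K[0,0]*d,(v-K[1,2])/K[1,1]*d,d],-1)
    return (p-t)@R
E
python3 - <<'E'
from h import *
s=sense(); print(s)
for n in("scene","side"):
    im,d=camera(n); np.savez(f"pics/{n}0.npz",im=im,d=d,P=cloud(n,d)); cv2.imwrite(f"pics/{n}0.png",im[...,::-1])
    K,R,t=cal(n); print(n,K.tolist(),(-R.T@t).round(3),R[2].round(3),(d==0).mean())
E
```

```text
{'time': 0.0, 'qpos': array([-1.38657262e+00,  4.80833149e-01,  1.59687927e+00, -1.45863437e-05,
        1.06510609e+00, -4.65951649e-02]), 'qvel': array([-0.00086101,  0.00016133, -0.00047048, -0.00092098, -0.00021571,
        0.00156737]), 'joint_torque': array([ 4.82847085e-03, -9.50646901e+01, -4.30179727e+01,  1.70000289e-04,
        1.23806525e-02, -4.41232714e-05]), 'tcp_pos': array([ 0.14864547, -0.63234402,  0.23066953]), 'tcp_rot': array([-3.14036753e+00, -4.43602748e-05,  2.30825922e-01]), 'ft_force': array([-0.07476413, -0.16230168, -0.0984179 ]), 'moment': array([0.02193833, 0.07206946, 0.000995  ]), 'gripper_force': 0.0, 'grip_width': 0.08574659088246081}
scene [[507.41524298211596, 0.0, 281.3798131219285], [0.0, 507.41524298211596, 201.40603873529128], [0.0, 0.0, 1.0]] [0.06  0.525 1.048] [ 0.374 -0.556 -0.742] 0.004438775510204082
side [[466.11087044457383, 0.0, 266.6745980462027], [0.0, 466.11087044457383, 213.71967135052657], [0.0, 0.0, 1.0]] [0.324 0.337 0.985] [ 0.177 -0.483 -0.857] 0.003958333333333334
```

View pics/scene0.png

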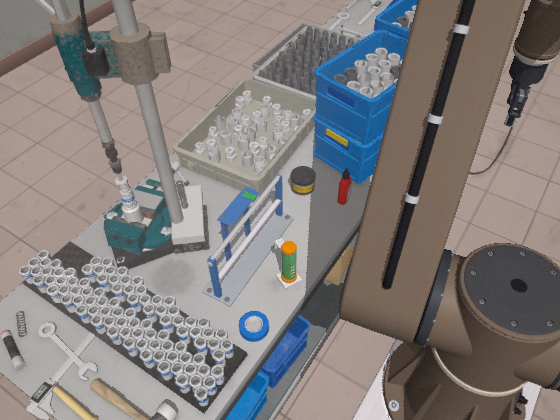

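View pics/side0.png

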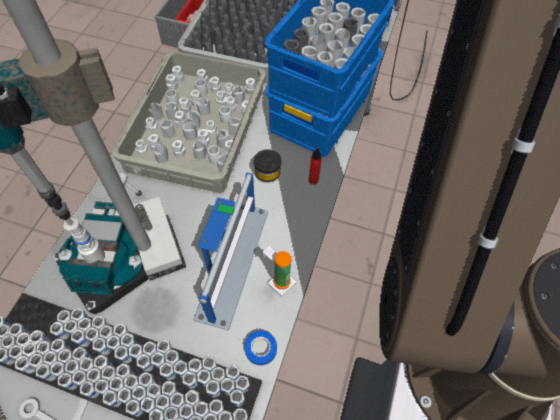

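The scene view shows the sight glass at (289,262), its hook towards (279,243). The rack has posts near (214,270) and (279,195), with the green clip at (249,196). The tape is at (253,325), the tin at (303,180) and the bottle at (344,187). The side view agrees: cap (283,257), hook (267,252), clip (227,209), posts near (208,290) and (250,195).

```bash
python3 - <<'E'
from h import *
for n in("scene","side"):
    z=np.load(f"pics/{n}0.npz"); im,P,d=z["im"],z["P"],z["d"]; hsv=cv2.cvtColor(im,cv2.COLOR_RGB2HSV); H,S,V=[hsv[...,i].astype(int) for i in range(3)]
    v,u=np.mgrid[:420,:560]; ok=(d>0)&(P[...,2]>-.02)&(P[...,2]<.3)
    c={"scene":((200,170,300,305),(225,185,270,215)),"side":((190,165,300,330),(215,200,240,218))}[n]
    box=lambda b:(u>=b[0])&(u<b[2])&(v>=b[1])&(v<b[3])
    def rep(name,m):
        p=P[m&ok]; 
        if len(p): print(n,name,len(p),"med",np.median(p,0).round(4),"min",np.percentile(p,3,0).round(3),"max",np.percentile(p,97,0).round(3))
        return p
    p=rep("cap",(H>5)&(H<18)&(S>180)&(V>150)&box(c[0]))
    top=p[p[:,2]>np.percentile(p[:,2],97)-.003]; print("  captop",top.mean(0).round(4),len(top), "mid",(top.min(0)+top.max(0))/2)
    rep("clip",(H>50)&(H<85)&(S>120)&box(c[1]))
    # rail & rest & plate
    blue=(H>100)&(H<125)&(S>120)&box(c[0])
    p=rep("blue",blue)
    k=p[(p[:,2]>.165)&(p[:,2]<.182)]; print("  keeper", len(k)); 
    if len(k)>20: print("  keeper rect",cv2.minAreaRect((k[:,:2]*1000).astype(np.float32)))
    g=(S<70)&box(c[0])&ok&(P[...,2]>.146)&(P[...,2]<.162)
    p=P[g]; 
    l=cv2.fitLine((p[:,:2]*1000).astype(np.float32),cv2.DIST_HUBER,0,.01,.01).ravel(); print("  rail",len(p),l, np.degrees(np.arctan2(l[1],l[0])),p.mean(0))
    g=(S<70)&box(c[0])&ok&(P[...,2]>.085)&(P[...,2]<.112)
    p=P[g]; print("  hook?",len(p),np.median(p,0).round(4),p.min(0).round(3),p.max(0).round(3))
    rep("tape",(H>95)&(H<125)&(S>150)&((box((235,305,275,345)) if n=="scene" else box((240,325,280,368)))))
    rep("tin",((box((290,165,318,195)) if n=="scene" else box((252,148,284,182)))&(P[...,2]>.045)))
    rep("bottle",((H<8)|(H>172))&(S>150)&((box((330,165,360,210)) if n=="scene" else box((305,145,325,190)))))
    y0,x0=(225,250) if n=="scene" else (225,235)
    cv2.imwrite(f"pics/{n}_crop.png",cv2.resize(im[170:310,180:320,::-1],None,fx=4,fy=4,interpolation=2))
E
```

```text
scene cap 107 med [ 0.4323 -0.0509  0.1296] min [ 0.417 -0.069  0.016] max [ 0.449 -0.038  0.135]
  captop [ 0.4355 -0.0562  0.1328] 32 mid [ 0.43393629 -0.05455528  0.13322631]
scene clip 70 med [ 0.573  -0.1006  0.178 ] min [ 0.559 -0.11   0.175] max [ 0.587 -0.094  0.181]
scene blue 997 med [ 0.5686 -0.0449  0.1719] min [ 0.54 -0.21  0.02] max [0.596 0.083 0.177]
  keeper 547
  keeper rect ((577.9823608398438, -65.48074340820312), (40.654537200927734, 120.27838134765625), 3.5480239391326904)
  rail 552 [ 6.2325902e-02 -9.9805588e-01  5.5374774e+02 -5.4915791e+01] -86.42667 [ 0.55431577 -0.05516226  0.15358239]
  hook? 90 [ 0.4725 -0.0699  0.1019] [ 0.419 -0.222  0.087] [0.599 0.085 0.111]
scene tape 452 med [0.4225 0.1064 0.018 ] min [0.397 0.069 0.006] max [0.459 0.13  0.022]
scene tin 401 med [ 0.5653 -0.3333  0.0536] min [ 0.535 -0.366  0.047] max [ 0.596 -0.303  0.058]
scene bottle 222 med [ 0.4435 -0.342   0.0557] min [ 0.436 -0.364  0.006] max [ 0.457 -0.336  0.084]
side cap 224 med [ 0.4338 -0.0515  0.1314] min [ 0.419 -0.068  0.018] max [ 0.448 -0.039  0.135]
  captop [ 0.
[... 178 characters left out ...]
4 med [ 0.5737 -0.0439  0.1737] min [ 0.541 -0.208  0.03 ] max [0.597 0.083 0.177]
  keeper 875
  keeper rect ((578.8599243164062, -64.76252746582031), (39.32942581176758, 120.0735092163086), 3.6630148887634277)
  rail 759 [ 6.1331812e-02 -9.9811745e-01  5.5556726e+02 -5.4052341e+01] -86.483734 [ 0.55590614 -0.05433217  0.15429852]
  hook? 145 [ 0.4675 -0.0688  0.1036] [ 0.418 -0.216  0.085] [0.588 0.072 0.112]
side tape 523 med [0.4272 0.1029 0.0187] min [0.399 0.069 0.011] max [0.459 0.13  0.022]
side tin 550 med [ 0.5664 -0.3312  0.0546] min [ 0.537 -0.365  0.048] max [ 0.597 -0.301  0.058]
side bottle 231 med [ 0.4464 -0.3412  0.0587] min [ 0.437 -0.357  0.009] max [ 0.458 -0.337  0.086]
```

View pics/side_crop.png

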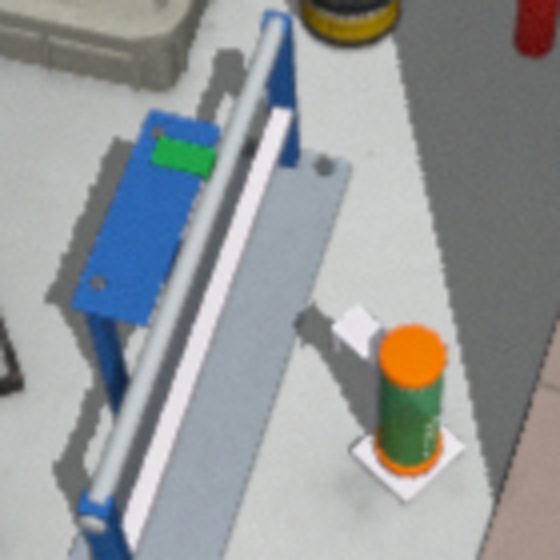

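The side crop shows the cap centre at about (413,355) in crop pixels, the white hook arm at (357,332) pointing towards the rack, and a foot turned roughly 25° from it. Next I'll get the glass yaw and the move.

```bash
cat >> h.py <<'E'
def go(x,y,z,yaw):
    s=sense(); p=s["tcp_pos"]; w=s["tcp_rot"][2]; d=np.array([x,y,z])-p
    sl=[d[0]*np.cos(w)+d[1]*np.sin(w), d[0]*np.sin(w)-d[1]*np.cos(w), -d[2]]
    return "slide",(np.array(sl)*1000).round(1).tolist(),"twist",round(float((w-yaw+np.pi)%(2*np.pi)-np.pi),4)
E
python3 - <<'E'
from h import *
print("go",grasp_offset)
c=np.array([.4345,-.0545])
for n in("scene","side"):
    z=np.load(f"pics/{n}0.npz"); im,P,d=z["im"],z["P"],z["d"]; hsv=cv2.cvtColor(im,cv2.COLOR_RGB2HSV).astype(int)
    r=np.hypot(P[...,0]-c[0],P[...,1]-c[1])
    m=(d>0)&(hsv[...,1]<70)&(r<.06)&(r>.02)&(P[...,2]>.098)&(P[...,2]<.112); p=P[m]
    a=p.mean(0); print(n,len(p),a.round(4),"yaw",np.arctan2(a[1]-c[1],a[0]-c[0]),np.linalg.norm(a[:2]-c), cv2.minAreaRect((p[:,:2]*1000).astype(np.float32)))
    m=(d>0)&(hsv[...,1]<70)&(r<.036)&(P[...,2]>.006)&(P[...,2]<.016)&(hsv[...,2]>200); p=P[m]
    print(" foot",len(p),cv2.minAreaRect((p[:,:2]*1000).astype(np.float32)))
print(go(.36,-.38,.25,-.1))
E
```

```text
go 0.0187
scene 60 [ 0.4699 -0.0718  0.1031] yaw -0.45511264877049834 0.039375020180737345 ((466.0459899902344, -71.77922058105469), (20.712800979614258, 31.55609130859375), 55.54837417602539)
 foot 91 ((433.078125, -55.17839431762695), (47.933448791503906, 42.35420227050781), 62.59550094604492)
side 120 [ 0.468  -0.0705  0.1039] yaw -0.4447423587454733 0.037153025274788934 ((466.2507019042969, -71.14094543457031), (22.076112747192383, 30.153242111206055), 67.94242095947266)
 foot 116 ((434.25665283203125, -55.834999084472656), (47.48046875, 43.48582458496094), 63.12171936035156)
('slide', [263.5, -197.4, -19.3], 'twist', 0.3308)
```

```bash
python3 -m handwheel '{"claw":[85,85,85,85,85,85,85,85,85,85],"slide":[[264,-197,-19],[264,-197,-19],[264,-197,-19],[264,-197,-19],[264,-197,-19],[264,-197,-19],[264,-197,-19],[264,-197,-19],[264,-197,-19],[264,-197,-19]],"twist":[0.33,0.33,0.33,0.33,0.33,0.33,0.33,0.33,0.33,0.33]}'
python3 -c "
from h import *
print(go(.4342,-.0552,.22,-.46))"
```

```text
time: 0.93
tcp_pos: [0.3619, -0.3789, 0.2504]
tcp_rot: [-3.142, -0.0, -0.095]
ft_force: [-0.5, -0.6, -0.4]
grip_width: 0.085
gripper_force: 0.0
('slide', [41.1, -329.2, 30.4], 'twist', 0.3645)
```

```bash
python3 -m handwheel '{"claw":[85,85,85,85,85,85,85,85,85,85],"slide":[[41,-329,0],[41,-329,0],[41,-329,0],[41,-329,0],[41,-329,0],[41,-329,0],[41,-329,0],[41,-329,0],[41,-329,20],[41,-329,30]],"twist":[0.36,0.36,0.36,0.36,0.36,0.36,0.36,0.36,0.36,0.36]}'
python3 -m handwheel '{"claw":[85,85],"slide":[[0,0,0],[0,0,0]],"twist":[0,0]}'
python3 - <<'E'
from h import *
print(go(.4342,-.0552,.082,-.46))
im,d=camera("wrist"); cv2.imwrite("pics/w1.png",im[...,::-1])
E
```

```text
time: 1.77
tcp_pos: [0.4343, -0.0554, 0.2194]
tcp_rot: [-3.141, -0.0, -0.457]
ft_force: [-1.0, -0.6, -0.8]
grip_width: 0.0848
gripper_force: 0.0
time: 1.93
tcp_pos: [0.4337, -0.0579, 0.22]
tcp_rot: [3.141, 0.001, -0.46]
ft_force: [-0.2, -0.3, 0.4]
grip_width: 0.0852
gripper_force: 0.0
('slide', [-0.8, -2.7, 138.0], 'twist', 0.0003)
```

View pics/w1.png

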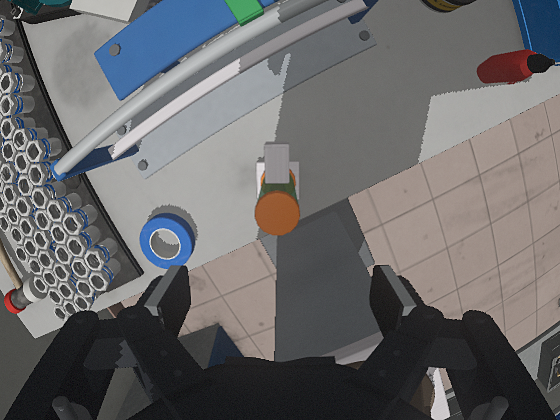

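The wrist view shows the cap at (277,213) and the hook arm at (277,163) straight above it, so the yaw is right. The tape at (167,241) is clear of the left finger. I'll check the cap position by fisheye ray.

```bash
python3 - <<'E'
from h import *
im,d=camera("wrist"); K,R,t=cal("wrist"); o=-R.T@t
h=cv2.cvtColor(im,cv2.COLOR_RGB2HSV).astype(int)
m=((h[...,0]>5)&(h[...,0]<18)&(h[...,1]>150)&(h[...,2]>120)).astype(np.uint8); m[:185]=0;m[245:]=0
cs=max(cv2.findContours(m,0,1)[0],key=cv2.contourArea)
def ray(u,v,z):
    x=(u-K[0,2])/K[0,0]; y=(v-K[1,2])/K[1,1]; r=np.hypot(x,y); q=R.T@np.array([np.sin(r)*x/r,np.sin(r)*y/r,np.cos(r)]); return o+q*(z-o[2])/q[2]
(u,v),r=cv2.minEnclosingCircle(cs); print(u,v,r,ray(u,v,.132),ray(277,163,.104),ray(u-r,v,.132),ray(u+r,v,.132),sense()["tcp_pos"])
E
```

```text
276.8721008300781 213.968017578125 22.08133888244629 [ 0.43737777 -0.05688668  0.132     ] [ 0.46779045 -0.07191903  0.104     ] [ 0.44469377 -0.04214671  0.132     ] [ 0.43006381 -0.07160508  0.132     ] [ 0.43429769 -0.05833893  0.22079119]
```

```bash
python3 -m handwheel '{"claw":[85,85,85,85,85,70,60,50,45,42],"slide":[[0,-2.5,20],[0,-2.5,50],[0,-2.5,80],[0,-2.5,110],[0,-2.5,130],[0,-2.5,139],[0,-2.5,139],[0,-2.5,139],[0,-2.5,139],[0,-2.5,139]],"twist":[0,0,0,0,0,0,0,0,0,0]}'
python3 -m handwheel '{"claw":[40,38,37,36,36,36],"slide":[[0,0,0],[0,0,0],[0,0,0],[0,0,0],[0,0,0],[0,0,0]],"twist":[0,0,0,0,0,0]}'
```

```text
time: 2.87
tcp_pos: [0.4361, -0.0554, 0.0826]
tcp_rot: [-3.141, -0.002, -0.459]
ft_force: [1.2, 0.0, 0.1]
grip_width: 0.042
gripper_force: 0.0
time: 3.37
tcp_pos: [0.4351, -0.055, 0.0813]
tcp_rot: [3.142, -0.0, -0.459]
ft_force: [0.8, -0.5, 0.5]
grip_width: 0.0363
gripper_force: 0.0
```

```bash
python3 -m handwheel '{"claw":[35,35,34.5,34.5],"slide":[[0,0,0],[0,0,0],[0,0,0],[0,0,0]],"twist":[0,0,0,0]}'
python3 -m handwheel '{"claw":[34,34,33.7,33.7],"slide":[[0,0,0],[0,0,0],[0,0,0],[0,0,0]],"twist":[0,0,0,0]}'
```

```text
time: 3.7
tcp_pos: [0.4351, -0.055, 0.0813]
tcp_rot: [3.142, 0.0, -0.459]
ft_force: [-0.5, -1.1, 0.5]
grip_width: 0.0344
gripper_force: 0.5
time: 4.03
tcp_pos: [0.435, -0.0551, 0.0813]
tcp_rot: [3.142, 0.0, -0.459]
ft_force: [-0.8, -2.9, 1.7]
grip_width: 0.0338
gripper_force: 7.1
```

```bash
python3 -m handwheel '{"claw":[33.4,33.4,33.4],"slide":[[0,0,0],[0,0,0],[0,0,0]],"twist":[0,0,0]}'
python3 -m handwheel '{"claw":[33.1,33.1,33.1],"slide":[[0,0,0],[0,0,0],[0,0,0]],"twist":[0,0,0]}'
```

```text
time: 4.28
tcp_pos: [0.4351, -0.0551, 0.0813]
tcp_rot: [3.142, 0.0, -0.459]
ft_force: [-1.3, -2.7, 4.1]
grip_width: 0.034
gripper_force: 13.4
time: 4.53
tcp_pos: [0.4351, -0.0551, 0.0813]
tcp_rot: [3.142, -0.0, -0.459]
ft_force: [-2.6, -3.8, 4.9]
grip_width: 0.0333
gripper_force: 20.4
```

```bash
python3 -m handwheel '{"claw":[33,33,33,33,33,33,33,33,33,33],"slide":[[0,0,-3],[0,0,-8],[0,0,-20],[0,0,-35],[0,0,-50],[0,0,-65],[0,0,-80],[0,0,-95],[0,0,-105],[0,0,-110]],"twist":[0,0,0,0,0,0,0,0,0,0]}'
python3 -c "
from h import *
print(go(.47,-.155,.192,.062))"
```

```text
time: 5.37
tcp_pos: [0.4357, -0.0549, 0.1929]
tcp_rot: [-3.141, -0.002, -0.459]
ft_force: [-0.4, 0.8, -2.0]
grip_width: 0.0334
gripper_force: 22.6
('slide', [75.1, 74.5, 0.9], 'twist', -0.5212)
```

```bash
python3 -m handwheel '{"claw":[33,33,33,33,33,33,33,33,33,33],"slide":[[5,5,0],[15,15,0],[27,27,0],[39,39,0],[51,51,0],[62,61,0],[70,69,0],[75,74,0],[75,74,0],[75,74,0]],"twist":[-0.03,-0.1,-0.18,-0.26,-0.34,-0.42,-0.49,-0.52,-0.52,-0.52]}'
python3 - <<'E'
from h import *
s=sense();print(s["tcp_pos"],s["tcp_rot"],s["gripper_force"])
print(go(.5288,-.1633,.192,.062))
for n in("scene","side"):
    im,d=camera(n); P=cloud(n,d); h=cv2.cvtColor(im,cv2.COLOR_RGB2HSV).astype(int)
    c=s["tcp_pos"]
    q=P-c; m=(d>0)&(q[...,0]>.02)&(q[...,0]<.058)&(abs(q[...,1])<.03)&(q[...,2]>-.005)&(q[...,2]<.045)&(h[...,1]<70)
    p=P[m]
    if len(p): print(n,len(p),p.mean(0),np.percentile(p[:,2],90),cv2.minAreaRect((p[:,:2]*1000).astype(np.float32)))
im,d=camera("wrist"); cv2.imwrite("pics/w2.png",im[...,::-1])
im,d=camera("scene"); cv2.imwrite("pics/s2.png",cv2.resize(im[130:310,180:360,::-1],None,fx=3,fy=3))
E
```

```text
time: 6.2
tcp_pos: [0.4693, -0.1545, 0.191]
tcp_rot: [-3.141, 0.001, 0.059]
ft_force: [0.7, -0.0, -2.3]
grip_width: 0.0335
gripper_force: 22.7
[ 0.46925508 -0.15449247  0.1910192 ] [-3.14113242e+00  5.73120123e-04  5.87948225e-02] 22.667313516139984
('slide', [58.9, 12.3, -1.0], 'twist', -0.0032)
scene 26 [ 0.51388946 -0.14520136  0.19923041] 0.2124420263893653 ((504.9700012207031, -143.51284790039062), (12.740161895751953, 28.364030838012695), 67.90542602539062)
side 129 [ 0.50807439 -0.14950748  0.21118192] 0.21506179789335617 ((505.2702941894531, -151.50827026367188), (27.695837020874023, 21.09897232055664), 5.0932817459106445)
```

View pics/w2.png

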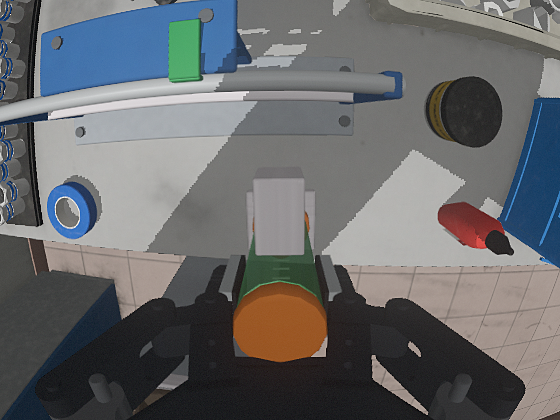

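View pics/s2.png

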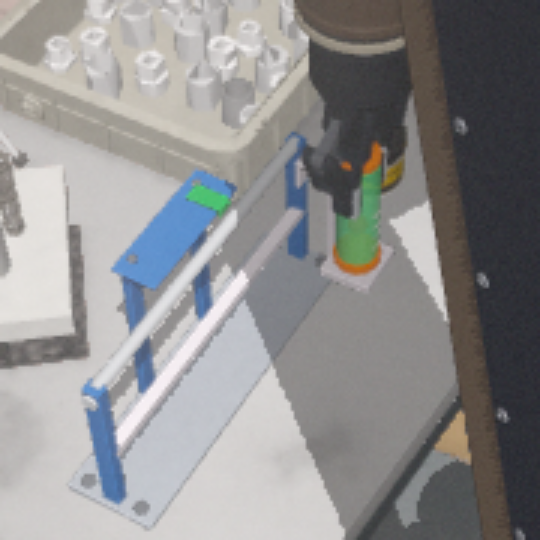

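The wrist view shows the hook arm at (278,210), square to the rail and centred between the fingers. The scene crop shows the glass upright with its foot well above the bench. The side depth puts the tube axis at the TCP to within 1 mm.

```bash
python3 -m handwheel '{"claw":[33,33,33,33,33,33,33,33,33],"slide":[[5,1,0],[15,3,0],[26,6,0],[37,9,0],[47,11,0],[54,12,0],[59,12,0],[59,12,0],[59,12,0]],"twist":[0,0,0,0,0,0,0,0,0]}'
python3 - <<'E'
from h import *
s=sense();print(s["tcp_pos"],s["tcp_rot"])
c=s["tcp_pos"]; im,d=camera("side"); P=cloud("side",d); h=cv2.cvtColor(im,cv2.COLOR_RGB2HSV).astype(int)
q=P-c; m=(d>0)&(q[...,0]>.02)&(q[...,0]<.058)&(abs(q[...,1])<.03)&(q[...,2]>.012)&(q[...,2]<.035)&(h[...,1]<70)
p=P[m]; print(len(p),p.mean(0),cv2.minAreaRect((p[:,:2]*1000).astype(np.float32)))
im,d=camera("wrist"); cv2.imwrite("pics/w3.png",im[...,::-1])
print(go(.5288,-.1633,.14,.062))
E
```

```text
time: 7.15
tcp_pos: [0.529, -0.1628, 0.191]
tcp_rot: [-3.141, 0.001, 0.061]
ft_force: [-0.2, -0.5, -2.5]
grip_width: 0.0332
gripper_force: 22.6
[ 0.52904305 -0.16280504  0.19104185] [-3.14132035e+00  6.34161779e-04  6.10603657e-02]
93 [ 0.56917552 -0.15914468  0.21317692] ((566.9963989257812, -159.6297149658203), (24.788291931152344, 20.615943908691406), 3.8415329456329346)
('slide', [0.1, 0.5, 51.2], 'twist', -0.0011)
```

View pics/w3.png

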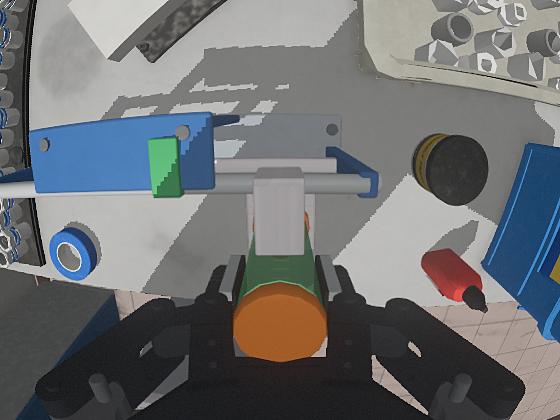

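The wrist view shows the hook arm (cols 255–302) spanning the rail at row ~184. The keeper's edge is at col 214, so the arm is clear of it, and the right post is at col 372. I'll check the rail and clip with wrist rays before lowering.

```bash
python3 - <<'E'
from h import *
K,R,t=cal("wrist"); o=-R.T@t
def ray(u,v,z):
    x=(u-K[0,2])/K[0,0]; y=(v-K[1,2])/K[1,1]; r=np.hypot(x,y); q=R.T@np.array([np.sin(r)*x/r,np.sin(r)*y/r,np.cos(r)]); return o+q*(z-o[2])/q[2]
im=cv2.imread("pics/w3.png"); g=im.astype(int).sum(2)//3
T=sense()["tcp_pos"]; e=np.array([np.cos(.062),np.sin(.062),0]); f=np.array([-e[1],e[0],0])
L=lambda p:((p-T)@e*1000,(p-T)@f*1000)
for c in(240,325): print(c,g[164:202,c].tolist())
for u,v,z in((240,176,.150),(240,190,.150),(325,176,.15),(325,190,.15),(278,168,.2135),(278,255,.2135)): print(u,v,np.round(L(ray(u,v,z)),1))
h=cv2.cvtColor(im,cv2.COLOR_BGR2HSV).astype(int); m=(abs(h[...,0]-65)<15)&(h[...,1]>130); m[:, :140]=0; m[:,190:]=0; m[200:]=0
v,u=np.nonzero(m); print(u.min(),u.max(),v.min(),v.max(),[np.round(L(ray(a,b,.179)),1) for a,b in((149,165),(177,165),(149,140),(177,140))], "cam",np.round(L(o),1),o[2])
E
```

```text
240 [160, 160, 159, 158, 157, 156, 157, 154, 127, 102, 112, 121, 128, 133, 134, 139, 142, 143, 146, 148, 145, 140, 138, 135, 133, 132, 128, 120, 114, 103, 118, 125, 125, 126, 123, 125, 125, 125]
325 [161, 162, 161, 161, 161, 159, 159, 158, 129, 95, 114, 124, 129, 132, 135, 138, 141, 144, 145, 146, 144, 140, 135, 136, 131, 129, 128, 121, 112, 100, 119, 128, 126, 124, 124, 124, 128, 126]
240 176 [40.3 23. ]
240 190 [32.  23.2]
325 176 [ 40.2 -25.9]
325 190 [ 31.9 -26.1]
278 168 [55.5  0.7]
278 255 [20.2  0.8]
148 182 137 197 [array([52.5, 66. ]), array([52. , 50.8]), array([65.1, 65. ]), array([64.4, 50.1])] cam [75.6 -0. ] 0.3327934066832002
```

```bash
python3 -m handwheel '{"claw":[33,33,33,33,33,33,33,33,33],"slide":[[1,0.5,6],[1,0.5,14],[1,0.5,22],[1,0.5,30],[1,0.5,37],[1,0.5,42],[1,0.5,46],[1,0.5,48],[1,0.5,49]],"twist":[0,0,0,0,0,0,0,0,0]}'
python3 -m handwheel '{"claw":[33,33,33,33],"slide":[[0,0,1],[0,0,1.5],[0,0,2],[0,0,2]],"twist":[0,0,0,0]}'
```

```text
time: 8.0
tcp_pos: [0.5301, -0.1634, 0.1419]
tcp_rot: [-3.141, 0.0, 0.061]
ft_force: [0.7, 0.0, -2.6]
grip_width: 0.0333
gripper_force: 22.7
time: 8.33
tcp_pos: [0.5303, -0.1635, 0.1404]
tcp_rot: [3.141, -0.0, 0.061]
ft_force: [0.1, 0.1, -1.3]
grip_width: 0.0333
gripper_force: 22.7
```

```bash
python3 -m handwheel '{"claw":[33,33,33],"slide":[[0,0,0.7],[0,0,1],[0,0,1]],"twist":[0,0,0]}'
python3 -m handwheel '{"claw":[33,33,33],"slide":[[0,0,0.7],[0,0,1],[0,0,1]],"twist":[0,0,0]}'
```

```text
time: 8.58
tcp_pos: [0.5302, -0.1634, 0.1393]
tcp_rot: [-3.142, -0.0, 0.061]
ft_force: [-0.8, -0.4, -2.0]
grip_width: 0.0337
gripper_force: 22.7
time: 8.83
tcp_pos: [0.5302, -0.1634, 0.1382]
tcp_rot: [-3.142, 0.0, 0.061]
ft_force: [-0.9, 0.1, -2.5]
grip_width: 0.0335
gripper_force: 22.7
```

```bash
python3 -m handwheel '{"claw":[33,33,33,33,33,33,33,33,33,33],"slide":[[0,-2,0],[0,-5,0],[0,-8,0],[0,-11,0],[0,-14,0],[0,-17,0],[0,-20,0],[0,-23,0],[0,-26,0],[0,-28,0]],"twist":[0,0,0,0,0,0,0,0,0,0]}'
```

```text
time: 9.67
tcp_pos: [0.5284, -0.1351, 0.1383]
tcp_rot: [-3.142, 0.0, 0.061]
ft_force: [0.2, 0.3, -2.0]
grip_width: 0.0335
gripper_force: 22.7
```

```bash
python3 -m handwheel '{"claw":[33,33,33,33,33,33,33,33,33,33],"slide":[[0,-3,0],[0,-6,0],[0,-10,0],[0,-14,0],[0,-18,0],[0,-22,0],[0,-26,0],[0,-29,0],[0,-30.5,0],[0,-30.5,0]],"twist":[0,0,0,0,0,0,0,0,0,0]}'
python3 - <<'E'
from h import *
s=sense(); print(s["tcp_pos"],s["ft_force"])
T=s["tcp_pos"]; e=np.array([np.cos(.062),np.sin(.062),0]); f=np.array([-e[1],e[0],0])
im,d=camera("wrist"); K,R,t=cal("wrist"); o=-R.T@t
def ray(u,v,z):
    x=(u-K[0,2])/K[0,0]; y=(v-K[1,2])/K[1,1]; r=np.hypot(x,y); q=R.T@np.array([np.sin(r)*x/r,np.sin(r)*y/r,np.cos(r)]); return o+q*(z-o[2])/q[2]
h=cv2.cvtColor(im,cv2.COLOR_RGB2HSV).astype(int); m=(abs(h[...,0]-65)<15)&(h[...,1]>130); m[200:]=0
v,u=np.nonzero(m); print(u.min(),u.max(),v.min(),v.max())
r=int(np.median(v)); w=u[v==r]; print([((ray(a,r,.179)-T)@f*1000) for a in(w.min()-.5,w.max()+.5)])
cv2.imwrite("pics/w4.png",im[...,::-1])
E
```

```text
time: 10.5
tcp_pos: [0.5266, -0.1047, 0.1383]
tcp_rot: [-3.142, 0.0, 0.061]
ft_force: [0.4, -0.7, -2.4]
grip_width: 0.0334
gripper_force: 22.7
[ 0.52664924 -0.10468775  0.13831744] [ 0.38555717 -0.70755627 -2.37153179]
35 303 51 199
[np.float64(8.177671564897686), np.float64(-7.296180502127046)]
```

View pics/w4.png

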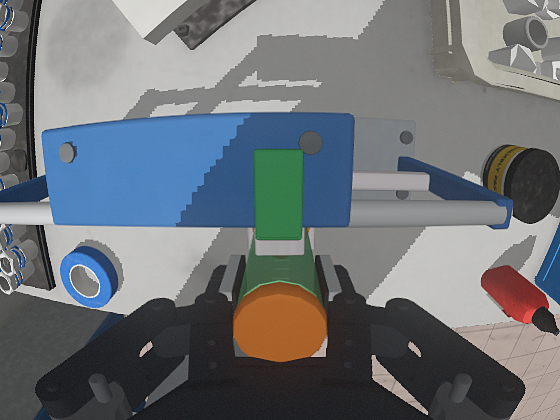

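The wrist view shows the green clip (cols 255–303) directly above the hook arm and centred on it to about 0.5 mm. Now I'll set it down.

```bash
python3 -m handwheel '{"claw":[33,33,33],"slide":[[0,0,0.6],[0,0,1],[0,0,1]],"twist":[0,0,0]}'
python3 -m handwheel '{"claw":[33,33,33],"slide":[[0,0,0.4],[0,0,0.7],[0,0,0.7]],"twist":[0,0,0]}'
```

```text
time: 10.8
tcp_pos: [0.5267, -0.1052, 0.1372]
tcp_rot: [3.142, -0.0, 0.061]
ft_force: [0.3, -0.3, -2.4]
grip_width: 0.0337
gripper_force: 22.7
time: 11.05
tcp_pos: [0.5267, -0.1052, 0.1368]
tcp_rot: [3.141, -0.0, 0.061]
ft_force: [-2.5, -0.4, 5.2]
grip_width: 0.0335
gripper_force: 23.3
```

Contact at z≈0.137, with about 7 N on the rail. I'll release slowly.

```bash
python3 -m handwheel '{"claw":[33.3,33.6,33.9,34.2,34.5,34.8,35.2,35.6,36,36.5],"slide":[[0,0,0],[0,0,0],[0,0,0],[0,0,0],[0,0,0],[0,0,0],[0,0,0],[0,0,0],[0,0,0],[0,0,0]],"twist":[0,0,0,0,0,0,0,0,0,0]}'
python3 -m handwheel '{"claw":[38,40,43,46,50,55,60,65,70,70],"slide":[[0,0,0],[0,0,0],[0,0,0],[0,0,0],[0,0,0],[0,0,0],[0,0,0],[0,0,0],[0,0,0],[0,0,0]],"twist":[0,0,0,0,0,0,0,0,0,0]}'
```

```text
time: 11.88
tcp_pos: [0.5267, -0.105, 0.1366]
tcp_rot: [-3.142, 0.0, 0.061]
ft_force: [-0.1, -0.4, 0.1]
grip_width: 0.0365
gripper_force: 0.0
time: 12.72
tcp_pos: [0.5267, -0.105, 0.1366]
tcp_rot: [3.142, 0.0, 0.061]
ft_force: [0.7, -0.0, -0.0]
grip_width: 0.0703
gripper_force: 0.0
```

Free. I'll retreat straight up and check.

```bash
python3 -m handwheel '{"claw":[70,70,70,70,70,70,70,70,70,70],"slide":[[0,0,-5],[0,0,-15],[0,0,-30],[0,0,-45],[0,0,-60],[0,0,-80],[-20,0,-100],[-40,0,-110],[-50,0,-110],[-50,0,-110]],"twist":[0,0,0,0,0,0,0,0,0,0]}'
python3 - <<'E'
from h import *
im,d=camera("side"); P=cloud("side",d); h=cv2.cvtColor(im,cv2.COLOR_RGB2HSV).astype(int)
m=(d>0)&(abs(h[...,0]-12)<7)&(h[...,1]>180)&(h[...,2]>100)&(P[...,2]>.165)&(P[...,2]<.2)&(P[...,0]>.49)&(P[...,0]<.56); p=P[m]
print(len(p),np.median(p,0) if len(p) else 0)
a=cv2.resize(im[150:330,180:320,::-1],None,fx=3,fy=3); im,d=camera("wrist")
b=cv2.resize(im[...,::-1],(480,360)); c=np.zeros((540,420+350,3),np.uint8); c[:,:420]=a; c[:262,420:]=cv2.resize(b,(350,262)); cv2.imwrite("pics/f.png",c)
E
```

```text
time: 13.55
tcp_pos: [0.4753, -0.1081, 0.2477]
tcp_rot: [3.141, -0.001, 0.06]
ft_force: [0.2, 0.3, 0.8]
grip_width: 0.0701
gripper_force: 0.0
192 [ 0.52489147 -0.10154737  0.18645896]
```

View pics/f.png

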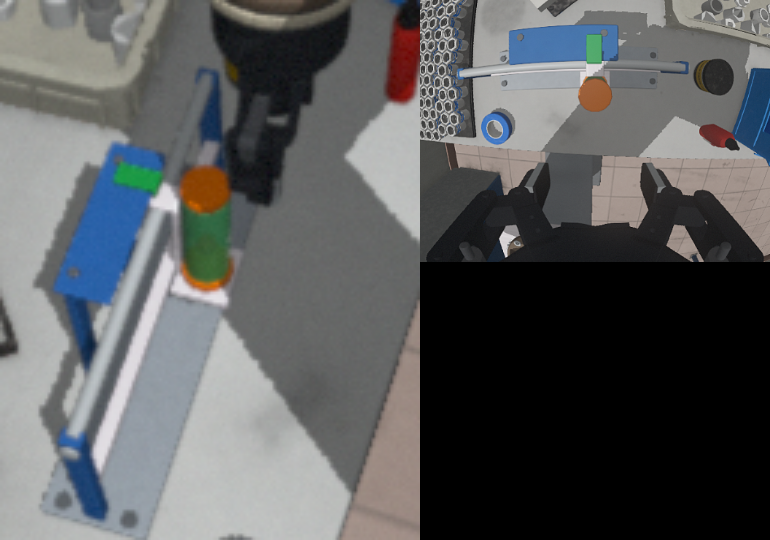

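The glass is hanging on the rail with its hook in line with the clip: clip at (138,178), hook at (165,195), cap at (205,188). Cap height of 0.186 m is consistent with the hook seated on the rail. The gripper is clear and the bystanders are in place.

```bash
python3 -c "
from rig import *
print(hand_in())"
```

```text
the job is handed in; nothing more can be done
None
```

The job is handed in: the sight glass hangs by its hook on the rail, about 0.5 mm off the green clip's middle when last measured (just before release), after a squeeze of about 23 N per finger and about 7 N of set-down force; the bottle, tin and tape were not touched, and no verdict was returned.

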